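# Draw a telescoping work rest out to its next snap-button hole

## Robot

A 6-joint arm with a two-finger parallel gripper is mounted at the origin on a cart in front of the work surface, level with it; the furniture and walls round the work are solid. World frame = base frame: x ahead of the robot, y to its left, z up, the work surface at z = 0. Lengths are in m, angles in rad, forces in N, time in s.
With the tool pointing down it reaches from about 0.3 to 0.75 m from the base axis. Payload 8.5 kg.
Tool frame: the origin (TCP) lies at the very end of the fingers, on their centre line; the grasp point (between the pads) lies 19 mm behind it; x points along the fingers, z is the direction in which the jaws open and shut, and the axes are right-handed (so a half turn about x gives the same grasp; the last joint's range is limited). The gripper opens to 88 mm and grips with 3 to 60 N. Pads are 18 mm wide; open, the fingers measure 123 mm over their backs; the gripper's body (75 mm by 187 mm) begins 45 mm behind the grasp point.
Start: joints at [-1.436, 0.381, 1.297, -0, 1.464, -0.215], TCP at [0.188, -0.517, 0.239] pointing down, gripper open.
Joint ranges: [-3.11, 3.11], [-0.89, 2.33], [0.22, 2.48], [-1.42, 4.56], [0.17, 2.85], [-2.88, 2.88]. Speed limits (rad/s): [2.39, 2.39, 3.14, 3.14, 3.14, 3.14].

## Interface

Orientations are given as a rotation vector (axis times angle).
In Python, from workcell import read_state, camera, camera_info, close_job gives the robot as it stands.
- The arm moves only by the tool carry_out, never from a script. Its argument "targets" is a list of rows, each a list of 7 numbers: the shift along the tool's x, y, z in m, then the turn, a rotation vector about the tool's x, y, z in rad, then the closure, from 0 (fully open) to 1 (shut). A call has 1 to 5 rows; each row shifts and turns the commanded pose from where the row before left it, along the tool's axes as they then stand; what a row does not reach is not made up. A row lasts 1/10 s, in which the tool goes at most 50 mm and 8.59 degrees, less where a joint would pass 70% of its speed; a pose out of reach is approached as far as the arm can. A call is refused whole if a number of a shift passes 0.05 or a number of a turn 0.15, either way. A call with a gripper value outside its range is refused whole. The fingers move at their own pace and stop on an object; "grip_force" is the grip in N (left out, the last holds). Time passes only in rows, so rows that do not move let the fingers close. It gives the time, the measured TCP pose, the force and the opening at its end, in the units of the state.
- read_state(): the state, without advancing time (a new reading comes with each control period).
- camera(name): name is "side" or "top"; returns (picture, depth): 480x640x3 uint8, red, green, blue; 480x640 float32, m along the optical axis (not along the pixel's ray), 0 where there is no reading.
- camera_info(name): a dict with "K" (3x3 intrinsics, pixels), "eye" and "rotation" of the camera in the world. Camera axes: x right, y up, looking along -z (the intrinsics and any distortion apply to the point x, -y, -z); pixel columns grow to the right and rows downward; lengths in m; the calibration is good to about 2 mm. A picture is of the moment at which its call begins. camera_info takes no time and is no camera call.
- close_job(): hands the job in, once; it reports no verdict.
The state is a dict: "clock": time; "joint_pos": joint angles; "joint_vel": joint speeds; "effort": joint torques, N m; "position": TCP position; "eef_rot": TCP orientation; "wrist_force": force on the tool from outside, world axes, zero at the start; "moment": the same for the moment, N m; "gripper_width": opening from 0.0 (shut) to 1.0 (fully open).
Only numpy, scipy, OpenCV 4.12 (cv2) and the standard library are available. Lean on these libraries where they do the work, as an engineer would, in place of code of your own. Each camera call takes 0.05 s, during which the arm holds its last target.

## Task

Gently draw the telescoping work rest out by one hole: squeeze its spring snap button flush with the square outer tube, slide that tube away from the pillar, and let the button spring fully out in the next hole. The holes are not evenly spaced, so feel for the click; don't force the tube against the button, and don't push the things around it about.

Things in the scene. Friction and masses are not known exactly. Their poses are not given: they have to be found in the camera images.
- stand: Work rest bolted to the worktop: grey base plate 225 x 80 x 14 mm, a pillar at one end, and a level square steel bar, 21 mm, held by the pillar; none of these move. Origin: on the worktop under the snap button. Own x: along the bar, away from the pillar (the way the tube is drawn out); y: level, to the side where the button comes out; z up. Bar and tube run along x at y = 0, 75 mm up.
- pillar_top (a point): Middle of the top of the stand's grey pillar, which is 34 mm along x, 50 mm along y and 98 mm tall; its face toward the tube is at x = -0.096 in the stand's frame.
- sleeve (a joint): How far the outer tube is drawn out, m: 0 at the start, growing away from the pillar; end stop at 0.074. The tube slides on the bar with about 4 to 6 N of friction and stays where it is left. The next hole's distance is not known exactly: 26 to 45 mm (as is that of the one after it, from there), so it must be felt for. The button must not be loaded sideways by the tube with more than about 15 N.
- first_hole (a point): Mouth of the hole in which the button stands at the start; moves with the outer tube. It lies on the tube's +y side, 14 mm from the tube's middle line. The row of round holes, 11.6 mm wide, has one more nearer the free end and two nearer the pillar; drawing the tube out brings the next one on the pillar side to the button. Fingers that grip here must not cover that next hole.
- tube_end (a point): Middle of the free end of the outer tube: plain aluminium, square, 28 mm wide and high, 151 mm long, 2 mm walls. At the start it reaches from x = -0.085 to 0.071 (with its black end cap) in the stand's frame. On top of this end is a small steel vee rest, 18 mm long, 25 mm above the tube's top face, 47 to 66 mm from the first hole.
- snap (a joint): How far the spring snap button is pressed in, m: 0 fully out (tip 4 mm proud of the tube's side), 0.004 flush with it, 0.006 under the tube's wall. Spring: 2 N out, 4 N pressed. Out, it locks the tube both ways (0.8 mm of play). Flush, its taper lets the hole's edge push it on under the wall if the tube is drawn with 8 to 15 N; it then rides inside the wall until it springs out in the next hole.
- snap_tip (a point): Middle of the flat tip of the button, a dark steel pin 10 mm across whose last 2.6 mm taper at 45 degrees. Out, it lies at y = 0.018, 75 mm up in the stand's frame; pressed, it moves along -y. Squeezing the tube between two fingers at the first hole, one of them on the button, presses it flush, and the same grip can draw the tube, as that hole moves with it.
- plug_gauge: Loose double-ended plug gauge 92 mm long, a bystander; origin under its middle.
- setting_ring: Loose setting ring, 52 mm across and 12 mm tall, a bystander; origin under its middle.
- v_block: Loose steel V-block, 44 x 36 x 34 mm, a bystander; origin under its middle.
- square: Loose engineer square lying flat, 78 x 98 x 15 mm, a bystander; origin under its middle.

How it is judged:
By the outcome, as a careful person would: the job done as asked, in the order asked, and still so for the second after the job is handed in, with the robot touching nothing.
It also fails if it takes over 50 s, if anything falls off the work surface, if the arm or the gripper's body presses on something with over 40 N, if the wrist force passes 120 N, or if a joint passes its speed limit or range.

## Working session

There is one attempt and no reset: what is moved stays moved. The work goes in short steps, Python scripts to look and compute and a tool call to move; the robot and the scene stay as the last step left them, time stands still between calls to the robot, and variables do not carry over. Pictures are saved under pics/ and viewed, and the job is handed in when it is done.

Besides the shell and the picture viewer there is one more tool, called as a command line: name --pt "numbers of a row" for each row, then --argument value for the rest. carry_out: Moves the arm, as the interface text tells. Its arguments: {"type":"object","properties":{"targets":{"type":"array"},"grip_force":{"type":"number"}},"required":["targets"]}

```bash
mkdir -p pics; ls; python3 - <<'E'
from workcell import *
import cv2,numpy as np
for n in("side","top"):
    p,d=camera(n); cv2.imwrite(f"pics/{n}0.png",p[:,:,::-1]); np.savez(f"{n}0.npz",p=p,d=d)
    print(n,camera_info(n))
print(read_state())
E
```

```text
pics
side {'K': array([[598.6920689 ,   0.        , 320.33979895],
       [  0.        , 598.6920689 , 252.38456636],
       [  0.        ,   0.        ,   1.        ]]), 'eye': array([0.40303156, 0.76749289, 0.57454924]), 'rotation': array([ 0.13218268, -1.34724141, -2.59436025])}
top {'K': array([[470.53589674,   0.        , 317.76205269],
       [  0.        , 470.53589674, 238.16591891],
       [  0.        ,   0.        ,   1.        ]]), 'eye': array([0.44827384, 0.08893717, 0.91437257]), 'rotation': array([ 0.13568119, -0.11188833, -1.57609714])}
{'clock': 0.1, 'joint_pos': array([-1.43632608e+00,  3.81169549e-01,  1.29815216e+00, -1.16812617e-06,
        1.46361550e+00, -2.15296471e-01]), 'joint_vel': array([ 0.00029543, -0.00167871, -0.00537742, -0.0001817 ,  0.00176538,
        0.00026192]), 'effort': array([ 4.95156346e-03, -4.38652503e+01, -2.24912006e+01,  7.15192175e-02,
        3.42173316e-02, -5.90360060e-05]), 'position': array([ 0.18843856, -0.51644754,  0.2381886 ]), 'eef_rot': array([ 0.94874423,  1.35554584, -0.94711125]), 'wrist_force': array([-0.11650527,  1.32700691, -0.56349585]), 'moment': array([-0.01398038, -0.0226912 ,  0.07095007]), 'gripper_width': 1.0022512860849808}
```

View pics/side0.png

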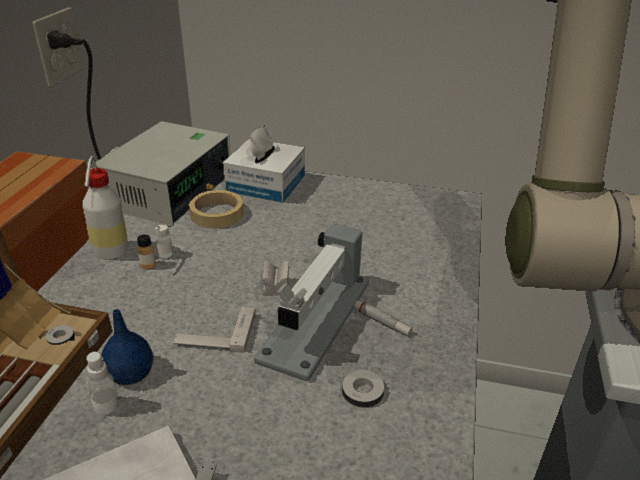

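View pics/top0.png

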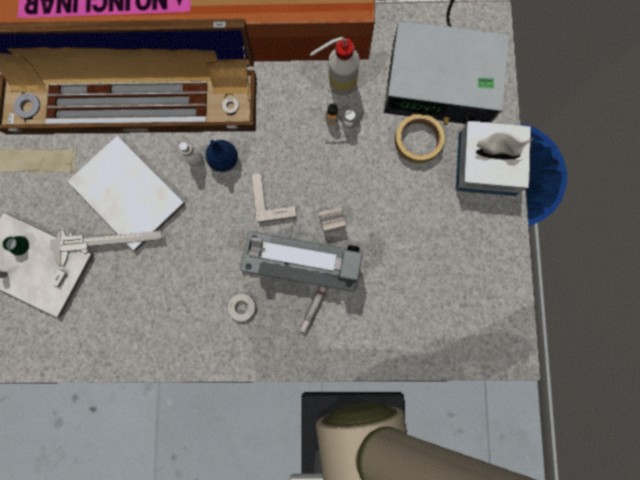

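The top view shows the pillar at about (350,263) and the tube running left to (262,255). I'll zoom in.

```bash
cat > h.py <<'E'
import numpy as np,cv2
from scipy.spatial.transform import Rotation as R
from workcell import *
def cast(n,u,v,z):
    i=camera_info(n);K=i["K"];r=R.from_rotvec(i["rotation"])
    d=r.apply([(u-K[0,2])/K[0,0],-(v-K[1,2])/K[1,1],-1]);e=np.array(i["eye"])
    return e+d*(z-e[2])/d[2]
def pts(n,d):
    i=camera_info(n);K=i["K"];v,u=np.mgrid[:480,:640]
    c=np.stack([(u-K[0,2])/K[0,0]*d,-(v-K[1,2])/K[1,1]*d,-d],-1)
    return R.from_rotvec(i["rotation"]).apply(c.reshape(-1,3)).reshape(480,640,3)+i["eye"]
def proj(n,p):
    i=camera_info(n);K=i["K"];c=R.from_rotvec(i["rotation"]).inv().apply(np.atleast_2d(p)-i["eye"])
    return np.stack([K[0,2]+K[0,0]*c[:,0]/-c[:,2],K[1,2]-K[1,1]*c[:,1]/-c[:,2]],1)
E
python3 - <<'E'
from h import *
a=np.load("top0.npz");b=np.load("side0.npz")
cv2.imwrite("pics/t1.png",cv2.resize(a["p"][220:345,225:385,::-1],None,fx=4.8,fy=4.8,interpolation=cv2.INTER_CUBIC))
cv2.imwrite("pics/s1.png",cv2.resize(b["p"][210:410,230:430,::-1],None,fx=3,fy=3,interpolation=cv2.INTER_CUBIC))
P=pts("top",a["d"]); 
z=P[:,:,2]
reg=np.zeros((480,640),bool);reg[225:300,235:375]=1
for lo,hi in((.085,.093),(.094,.103),(.01,.018),(.106,.125)):
    m=reg&(z>lo)&(z<hi)
    q=P[m]; 
    r=cv2.minAreaRect(q[:,:2].astype(np.float32)*1000); print(lo,m.sum(),q.mean(0).round(4),np.median(q[:,2]).round(4),r)
    if lo==.085:
        c=q.mean(0);u,s,vt=np.linalg.svd(q[:,:2]-c[:2]);print(vt[0])
E
```

```text
0.085 1252 [0.5478 0.1349 0.0882] 0.0882 ((548.0147094726562, 126.27039337158203), (201.28013610839844, 60.53354263305664), 81.5525894165039)
[-0.16746211 -0.98587851]
0.094 563 [0.533  0.0606 0.0973] 0.0971 ((547.0354614257812, 122.63560485839844), (194.25547790527344, 48.58017349243164), 77.68153381347656)
0.01 2583 [0.54   0.1466 0.0131] 0.0131 ((544.384765625, 140.613037109375), (239.5713653564453, 139.49111938476562), 89.51620483398438)
0.106 118 [0.5617 0.2102 0.1104] 0.1104 ((561.892578125, 210.17141723632812), (18.07371711730957, 33.04347610473633), 79.68241882324219)
```

```bash
ls pics
```

```text
s1.png
side0.png
t1.png
top0.png
```

View pics/t1.png

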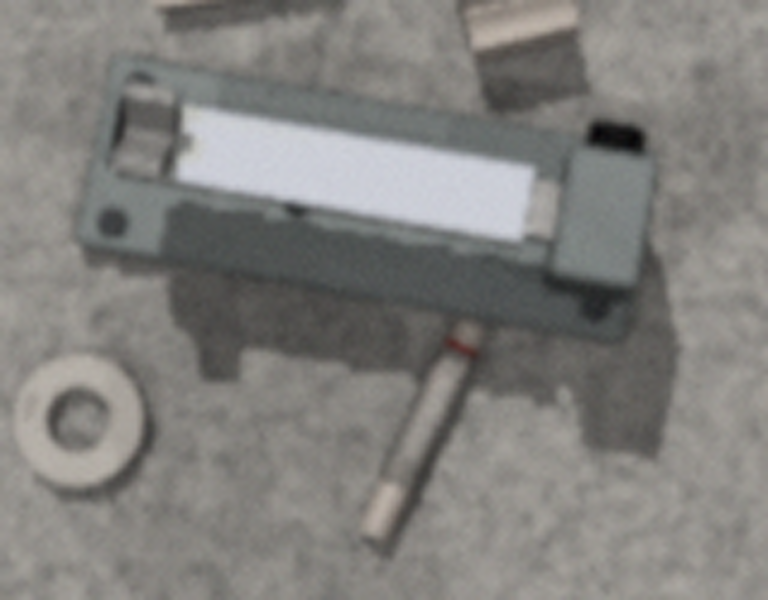

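View pics/s1.png

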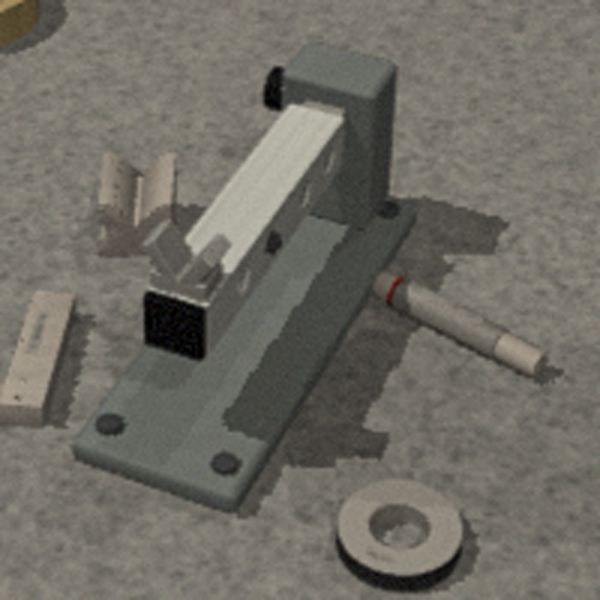

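```bash
python3 - <<'E'
from h import *
from scipy.optimize import least_squares
p=np.load("top0.npz")["p"].astype(int)
m=np.zeros((480,640),np.uint8);s=p[235:280,250:345];m[235:280,250:345]=((s.min(2)>165))*255
c=max(cv2.findContours(m,0,cv2.CHAIN_APPROX_NONE)[0],key=cv2.contourArea)[:,0]
w=np.array([cast("top",u,v,.089)[:2] for u,v in c])*1000
r=cv2.minAreaRect(w.astype(np.float32));print(r,cv2.boxPoints(r).round(1))
# pillar rect from depth excl. the rest
P=pts("top",np.load("top0.npz")["d"]);q=P[(P[:,:,2]>.093)&(P[:,:,2]<.103)];q=q[(q[:,1]<.09)&(q[:,1]>0.02)&(q[:,0]>.45)&(q[:,0]<.62)]
rp=cv2.minAreaRect(q[:,:2].astype(np.float32)*1000);print(rp,len(q))
# button two views
def blob(n,f,u0,u1,v0,v1,th):
    p=np.load(f)["p"].astype(int)[v0:v1,u0:u1].sum(2); ys,xs=np.where(p<th); print(n,len(xs),xs.mean()+u0,ys.mean()+v0,p.min());return xs.mean()+u0,ys.mean()+v0
bs=blob("side","side0.npz",314,328,285,297,160)
bt=blob("top","top0.npz",280,295,259,268,190)
f=lambda x:np.r_[proj("side",x)[0]-bs,proj("top",x)[0]-bt]
o=least_squares(f,[.53,.13,.075]);print(o.x,o.fun)
E
```

```text
((548.19287109375, 134.60250854492188), (132.48387145996094, 27.744510650634766), 79.44358825683594) [[522.4  72. ]
 [549.7  66.9]
 [574.  197.2]
 [546.7 202.3]]
((530.2966918945312, 44.556793212890625), (33.81980895996094, 49.832942962646484), 78.8553695678711) 533
side 28 320.57142857142856 290.7142857142857 80
top 4 286.0 263.5 177
[0.53684824 0.15877743 0.07166617] [ 0.12812231  0.02219118 -0.02315626 -0.17366352]
```

```bash
cat >> h.py <<'E'
a=np.deg2rad(79.4);X=np.array([np.cos(a),np.sin(a),0]);Y=np.array([-X[1],X[0],0]);O=np.array([.5515,.1543,0])
def S(x,y,z): return O+x*X+y*Y+[0,0,z]
def goal(p,sgn=1):
    s=read_state();r=R.from_rotvec(s["eef_rot"])
    x=np.array([0,0,-1.]);z=sgn*Y;T=R.from_matrix(np.stack([x,np.cross(z,x),z],1))
    return r.inv().apply(p-s["position"]),(r.inv()*T).as_rotvec()
E
python3 - <<'E'
from h import *
s=read_state();print(R.from_rotvec(s["eef_rot"]).as_matrix().round(3))
for g in(1,-1):print(g,*goal(S(0,0,.20),g))
# holes by side view on plane y=.014
i=camera_info("side");r=R.from_rotvec(i["rotation"]);K=i["K"];e=i["eye"]
for n,u,v,y in(("btn",320.6,290.7,.0175),("h-",312.3,303.3,.014),("h1",332.3,273.3,.014),("h2",341,264.3,.014)):
    d=r.apply([(u-K[0,2])/K[0,0],-(v-K[1,2])/K[1,1],-1]);t=(y-(e-O)@Y)/(d@Y);q=e+t*d-O;print(n,q@X,q[2])
p=np.load("side0.npz")["p"];cv2.imwrite("pics/s2.png",cv2.resize(p[250:315,295:360,::-1],None,fx=9,fy=9,interpolation=cv2.INTER_CUBIC))
E
```

```text
[[-0.     0.939  0.343]
 [ 0.001  0.343 -0.939]
 [-1.     0.    -0.001]]
1 [ 0.03901632  0.57091892 -0.50567138] [ 2.10556770e+00 -1.08948160e-03  1.21143628e-03]
-1 [ 0.03901632  0.57091892 -0.50567138] [-1.03602442e+00 -1.04588341e-03 -9.40594853e-04]
btn 0.007404703408321979 0.07667358577258598
h- 0.02589567246870219 0.06781103456021498
h1 -0.04086723510539401 0.0712348379343346
h2 -0.07333485778113359 0.06514914031654895
```

View pics/s2.png

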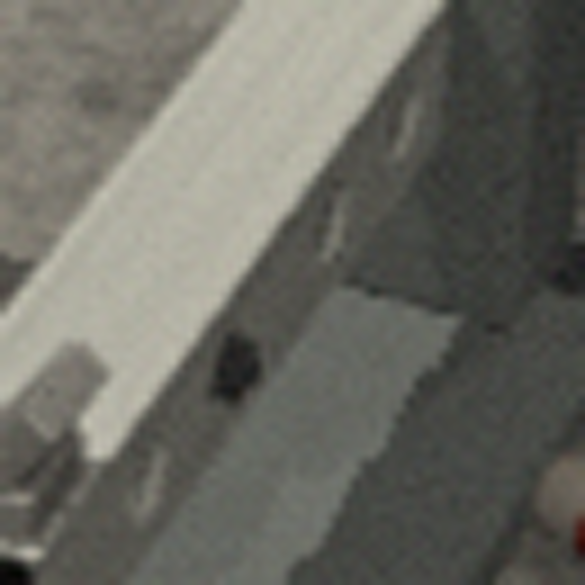

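```bash
python3 - <<'E'
from h import *
xs=np.arange(-.1,.06,.0005)
for n,u,v,y in(("btn",237,367,.017),("h-",152,480,.014),("h1",333,228,.014),("h2",405,125,.014)):
    q=proj("side",np.array([S(x,y,.075) for x in xs]));d=np.hypot(*(q-[295+u/9-.44,250+v/9-.44]).T);k=d.argmin();print(n,xs[k].round(4),d[k])
E
```

```text
btn 0.005 0.22463622062317318
h- 0.0325 1.4890952570883693
h1 -0.0335 1.520812683190686
h2 -0.063 1.3551475383861513
```

```bash
python3 - <<'E'
from h import *
q=cast("top",286,263.5,.075)-O;print(q@X,q@Y)
q=cast("top",286,263.5,.079)-O;print(q@X,q@Y)
print(goal(S(.002,0,.20),-1), goal(S(.002,0,.056),-1))
E
```

```text
0.0012704242341797596 0.015818840822706525
0.0008677117481391605 0.016169684903765868
(array([ 0.03901887,  0.57193821, -0.50739215]), array([-1.03602442e+00, -1.04588341e-03, -9.40594853e-04])) (array([ 0.18301874,  0.57189701, -0.50720297]), array([-1.03602442e+00, -1.04588341e-03, -9.40594853e-04]))
```

carry_out --pt "0 0.036 -0.032 0 0 0 0" --pt "0 0.036 -0.032 0 0 0 0" --pt "0 0.036 -0.032 0 0 0 0" --pt "0 0.036 -0.032 0 0 0 0" --pt "0 0.036 -0.032 0 0 0 0"

```text
clock: 0.6
position: [0.3032, -0.3028, 0.2386]
eef_rot: [0.948, 1.355, -0.948]
wrist_force: [1.3, 0.3, -0.1]
gripper_width: 1.003
```

carry_out --pt "0 0.036 -0.032 0 0 0 0" --pt "0 0.036 -0.032 0 0 0 0" --pt "0 0.036 -0.032 0 0 0 0" --pt "0 0.036 -0.032 0 0 0 0" --pt "0 0.036 -0.032 0 0 0 0"

```text
clock: 1.1
position: [0.4174, -0.0907, 0.2387]
eef_rot: [0.948, 1.355, -0.948]
wrist_force: [1.0, -1.0, 0.6]
gripper_width: 1.0
```

```bash
python3 - <<'E'
from h import *
print(read_state()["clock"],read_state()["position"],goal(S(.002,0,.20),-1))
E
```

```text
1.1 [ 0.41743824 -0.09069749  0.23873119] (array([ 0.03872202,  0.210898  , -0.18597037]), array([-1.03615424e+00, -6.34586600e-05,  4.80055994e-05]))
```

carry_out --pt "0 0.036 -0.032 0 0 0 0" --pt "0 0.036 -0.032 0 0 0 0" --pt "0 0.036 -0.032 0 0 0 0" --pt "0 0.036 -0.032 0 0 0 0" --pt "0 0.03 -0.026 0 0 0 0"

```text
clock: 1.6
position: [0.5282, 0.1141, 0.2384]
eef_rot: [0.947, 1.356, -0.947]
wrist_force: [-0.1, -1.1, -0.4]
gripper_width: 1.001
```

carry_out --pt "0.01 0 0 -0.148 0 0 0" --pt "0.01 0 0 -0.148 0 0 0" --pt "0.01 0 0 -0.148 0 0 0" --pt "0 0 0 -0.148 0 0 0" --pt "0 0 0 -0.148 0 0 0"

```text
clock: 2.1
position: [0.5274, 0.1117, 0.2081]
eef_rot: [0.372, 1.54, -0.373]
wrist_force: [-0.2, 0.1, 0.0]
gripper_width: 1.003
```

carry_out --pt "0 0 0 -0.148 0 0 0" --pt "0 0 0 -0.148 0 0 0" --pt "0 0 0 0 0 0 0" --pt "0 0 0 0 0 0 0"

```text
clock: 2.5
position: [0.5276, 0.1116, 0.2085]
eef_rot: [0.148, 1.566, -0.148]
wrist_force: [0.3, 0.6, 0.2]
gripper_width: 0.998
```

```bash
python3 - <<'E'
from h import *
s=read_state();print(s["clock"],s["position"],goal(S(.002,0,.056),-1),s["wrist_force"],s["joint_pos"])
for n in("top","side"):
    p,d=camera(n);cv2.imwrite(f"pics/{n}2.png",p[:,:,::-1])
E
```

```text
2.5 [0.52760954 0.1116477  0.20854392] (array([0.15253484, 0.04838677, 0.0155158 ]), array([-3.99902194e-03, -4.74215821e-04,  3.50406825e-05])) [0.31137807 0.55928371 0.19152656] [-1.11284034e-02  3.86117343e-01  1.37973650e+00  4.94060943e-05
  1.37621184e+00  1.77865955e-01]
```

View pics/side2.png

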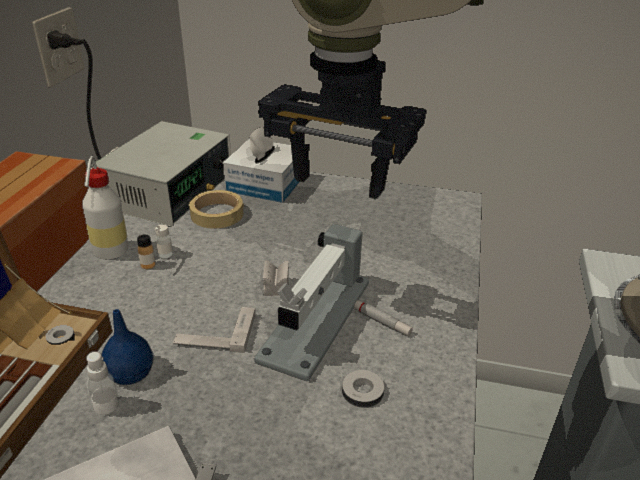

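carry_out --pt "0 0.024 0.008 -0.004 0 0 0" --pt "0 0.024 0.0075 0 0 0 0" --pt "0.03 0 0 0 0 0 0" --pt "0.03 0 0 0 0 0 0" --pt "0 0 0 0 0 0 0"

```text
clock: 3.1
position: [0.5499, 0.156, 0.1454]
eef_rot: [0.143, 1.573, -0.144]
wrist_force: [-0.6, -0.7, 1.2]
gripper_width: 1.003
```

```bash
python3 - <<'E'
from h import *
s=read_state();print(s["clock"],s["position"],goal(S(.002,0,.056),-1),s["wrist_force"])
for n in("top","side"):
    p,d=camera(n);cv2.imwrite(f"pics/{n}3.png",cv2.resize(p[130:370,220:420,::-1],None,fx=2.5,fy=2.5,interpolation=cv2.INTER_CUBIC))
E
```

```text
3.1 [0.54991232 0.15598267 0.14537073] (array([0.0893536 , 0.00080154, 0.0025146 ]), array([ 0.00242411, -0.00719238,  0.00188844])) [-0.60293141 -0.65438777  1.20552129]
```

View pics/side3.png

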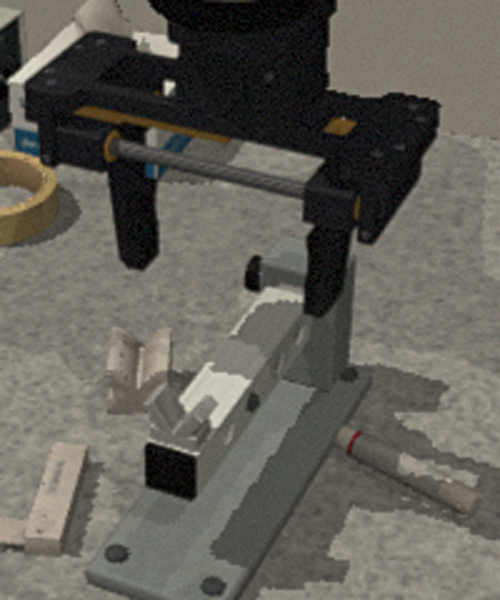

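View pics/top3.png

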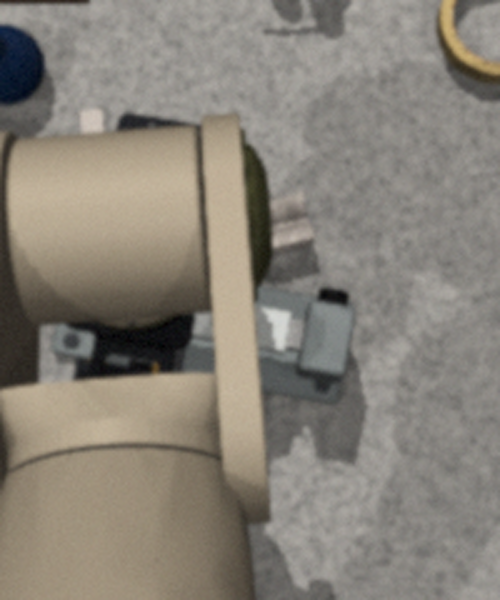

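carry_out --pt "0.03 0.0 0.002 0 -0.004 0.0 0" --pt "0.03 0 0 0 0 0 0" --pt "0.028 0 0 0 0 0 0" --pt "0 0 0 0 0 0 0"

```text
clock: 3.6
position: [0.5533, 0.1553, 0.0596]
eef_rot: [0.142, 1.565, -0.144]
wrist_force: [-0.2, -0.4, 0.8]
gripper_width: 0.995
```

```bash
python3 - <<'E'
from h import *
s=read_state();print(s["clock"],s["position"],goal(S(.002,0,.056),-1),s["wrist_force"])
r=R.from_rotvec(s["eef_rot"]);T=s["position"]
p,d=camera("side");q=p[:,:,::-1].copy()
cv2.imwrite(f"pics/side4.png",cv2.resize(q[190:340,255:405],None,fx=4,fy=4,interpolation=cv2.INTER_CUBIC))
for sg in(-1,1):
  for y in(-.009,.009):
    print(sg,y,(proj("side",T+r.apply([0,y,sg*.044]))[0]-[255,190])*4)
print((proj("side",np.array([S(0,.018,.075),S(.002,.018,.075)]))-[255,190])*4)
E
```

```text
3.6 [0.55325297 0.15534294 0.05957453] (array([ 0.00357283,  0.00065979, -0.001532  ]), array([0.00295162, 0.00076317, 0.00080344])) [-0.17499867 -0.35615228  0.782223  ]
-1 -0.009 [347.58170868 436.77809645]
-1 0.009 [327.10347231 468.45090529]
1 -0.009 [113.06910413 367.83929188]
1 0.009 [ 89.41871667 397.2898065 ]
[[272.68257816 394.46832051]
 [270.2642873  397.87651879]]
```

View pics/side4.png

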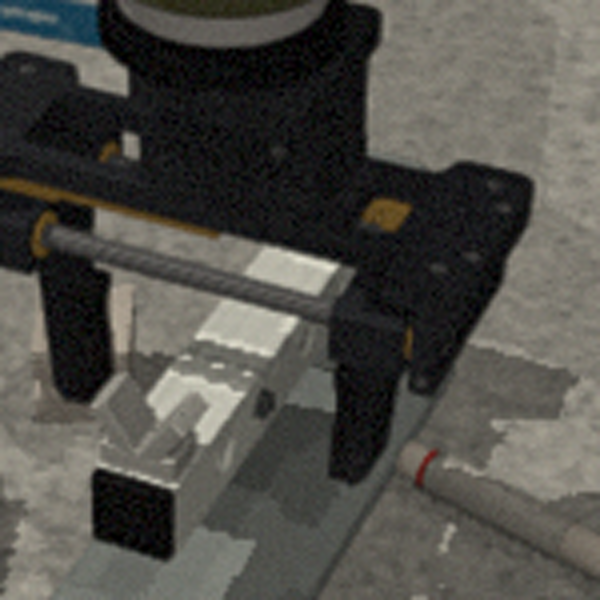

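carry_out --pt "0.003 0.001 -0.001 0.002 0 0 0" --pt "0 0 0 0 0 0 0"

```text
clock: 3.85
position: [0.5538, 0.157, 0.0594]
eef_rot: [0.144, 1.559, -0.144]
wrist_force: [0.2, 0.2, 0.3]
gripper_width: 0.999
```

```bash
python3 - <<'E'
from h import *
for k in range(3):
    s=read_state();print(s["clock"],s["position"],goal(S(.003,0,.056),-1),s["wrist_force"]);camera("top")
E
```

```text
3.85 [0.55383995 0.1569602  0.05944757] (array([ 3.43514715e-03, -4.46762615e-05, -1.83414558e-03]), array([ 0.00180013,  0.00679785, -0.00078979])) [0.19595251 0.22992359 0.34243843]
3.9 [0.55374615 0.15692199 0.05928257] (array([ 3.27128457e-03,  1.07449563e-05, -1.74679511e-03]), array([ 0.00199843,  0.00650481, -0.00070014])) [-0.15354518  0.44883015 -0.287548  ]
3.95 [0.55363171 0.15687673 0.0590603 ] (array([ 3.05030765e-03,  7.66056653e-05, -1.63998298e-03]), array([ 0.00203771,  0.00615367, -0.00059674])) [ 0.48115513 -0.34197212  0.20114379]
```

carry_out --pt "0.002 0 -0.0015 0.001 0.006 0 0.3" --pt "0 0 0 0 0 0 0.5" --pt "0 0 0 0 0 0 0.55" --pt "0 0 0 0 0 0 0.55" --pt "0 0 0 0 0 0 0.55" --grip_force 20

```text
clock: 4.5
position: [0.5517, 0.157, 0.0558]
eef_rot: [0.145, 1.568, -0.144]
wrist_force: [0.7, 0.3, -0.5]
gripper_width: 0.567
```

```bash
python3 - <<'E'
from h import *
s=read_state();print(s["clock"],s["position"],goal(S(.003,0,.056),-1),s["wrist_force"],s["gripper_width"]*88)
p,d=camera("side");q=p[:,:,::-1].copy()
cv2.imwrite(f"pics/side5.png",cv2.resize(q[190:340,255:405],None,fx=4,fy=4,interpolation=cv2.INTER_CUBIC))
E
```

```text
4.5 [0.55165527 0.1570309  0.05575042] (array([-0.00025026,  0.0002868 ,  0.00034952]), array([ 9.83985990e-04, -1.95070464e-03, -2.32933160e-05])) [ 0.67159815  0.30974651 -0.48716264] 49.89577136860066
```

View pics/side5.png

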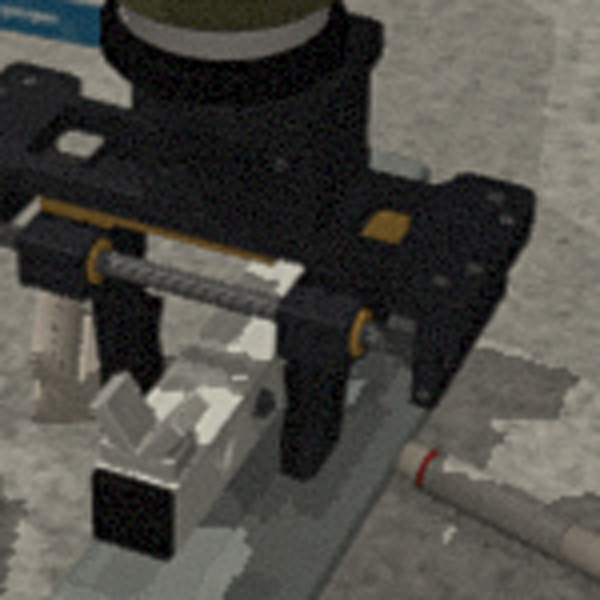

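```bash
python3 - <<'E'
from h import *
s=read_state();r=R.from_rotvec(s["eef_rot"]);T=s["position"];f=lambda p:((proj("side",p)[0]-[255,190])*4).round(0)
w=s["gripper_width"]*.044
for x in(0,-.019):
  for y in(-.009,0,.009): print(x,y,"inner",f(T+r.apply([x,y,-w])),"at contact",f(T+r.apply([x,y,-.018])),"outer",f(T+r.apply([x,y,-w-.0175])))
for x in(-.002,0,.002,.004,.006): print(x,f(S(x,.018,.075)),f(S(x,.018,.073)))
print("endcap corners",f(S(.071,.014,.061)),f(S(.071,-.014,.061)),f(S(.071,.014,.089)),f(S(.071,-.014,.089)))
E
```

```text
0 -0.009 inner [294. 433.] at contact [280. 428.] outer [342. 447.]
0 0 inner [283. 448.] at contact [269. 444.] outer [331. 462.]
0 0.009 inner [272. 464.] at contact [258. 460.] outer [321. 478.]
-0.019 -0.009 inner [295. 389.] at contact [281. 385.] outer [344. 403.]
-0.019 0 inner [285. 404.] at contact [270. 400.] outer [333. 418.]
-0.019 0.009 inner [274. 420.] at contact [259. 415.] outer [323. 434.]
-0.002 [275. 391.] [275. 396.]
0 [273. 394.] [273. 399.]
0.002 [270. 398.] [270. 403.]
0.004 [268. 401.] [268. 406.]
0.006 [265. 405.] [265. 409.]
endcap corners [169. 554.] [ 90. 528.] [169. 486.] [ 88. 461.]
```

carry_out --pt "0 0 0 0 0 0 0.6" --pt "0 0 0 0 0 0 0.65" --pt "0 0 0 0 0 0 0.75" --pt "0 0 0 0 0 0 0.75" --pt "0 0 0 0 0 0 0.75" --grip_force 20

```text
clock: 5.05
position: [0.5512, 0.1571, 0.0556]
eef_rot: [0.145, 1.569, -0.144]
wrist_force: [-3.4, 1.2, -0.5]
gripper_width: 0.317
```

carry_out --pt "0 0 0 0 0 0 0.75" --pt "0 0 0 0 0 0 0.75"

```text
clock: 5.25
position: [0.5512, 0.1571, 0.0556]
eef_rot: [0.145, 1.569, -0.144]
wrist_force: [-4.5, 0.2, 0.1]
gripper_width: 0.313
```

```bash
python3 - <<'E'
from h import *
for k in range(3):
    s=read_state();print(s["clock"],s["position"],goal(S(.003,0,.056),-1),s["wrist_force"],s["moment"],s["gripper_width"]*88)
    p,d=camera("side");q=p[:,:,::-1].copy()
cv2.imwrite(f"pics/side6.png",cv2.resize(q[190:340,255:405],None,fx=4,fy=4,interpolation=cv2.INTER_CUBIC))
E
```

```text
5.25 [0.55121104 0.15710719 0.05560049] (array([-0.00040196,  0.00029297,  0.00079952]), array([ 0.00106101, -0.00301902,  0.00011891])) [-4.47366379  0.15394008  0.07013512] [ 0.09523516  0.55914301 -0.02515294] 27.555030897096312
5.3 [0.55124497 0.15707463 0.05560201] (array([-0.00040028,  0.00031877,  0.00076023]), array([ 0.00104053, -0.00294492,  0.00015638])) [-4.39034693  0.57159526 -0.88557376] [ 0.06850588  0.54694591 -0.01311023] 27.887861799390212
5.35 [0.551247   0.1570823  0.05561903] (array([-0.00038321,  0.00031087,  0.00075971]), array([ 0.00105143, -0.00290409,  0.00012956])) [-4.68679157  1.20543641 -0.46887369] [ 0.08188948  0.63162053 -0.06606763] 27.734498530335756
```

View pics/side6.png

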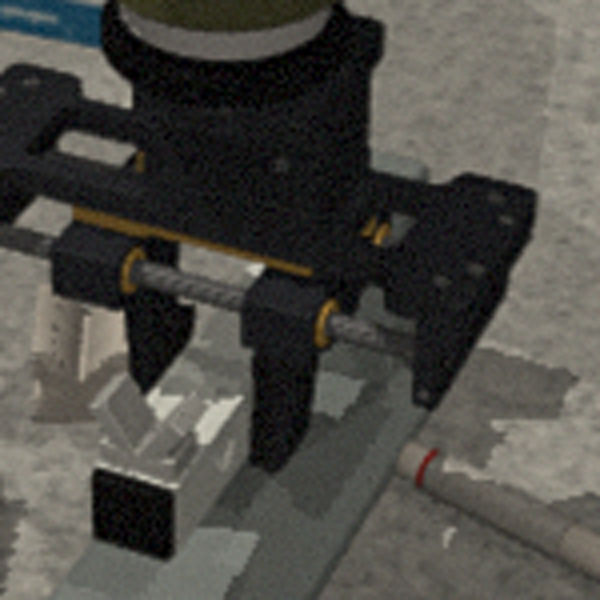

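carry_out --pt "0 0.0005 -0.0004 0 0 0 0.75" --pt "0 0.0005 0 0 0 0 0.75" --grip_force 25

```text
clock: 5.6
position: [0.5513, 0.1574, 0.0556]
eef_rot: [0.143, 1.568, -0.145]
wrist_force: [-4.1, -5.5, -2.2]
gripper_width: 0.315
```

carry_out --pt "0 0.0005 0 0 0 0 0.75"

```text
clock: 5.7
position: [0.5513, 0.1577, 0.0556]
eef_rot: [0.143, 1.569, -0.146]
wrist_force: [-4.1, -5.5, -1.2]
gripper_width: 0.315
```

carry_out --pt "0 0.0005 0 0 0 0 0.75"

```text
clock: 5.8
position: [0.5514, 0.1581, 0.0556]
eef_rot: [0.143, 1.569, -0.146]
wrist_force: [-4.1, -6.3, -0.5]
gripper_width: 0.312
```

carry_out --pt "0 0.0005 0 0 0 0 0.75"

```text
clock: 5.9
position: [0.5515, 0.1586, 0.0556]
eef_rot: [0.143, 1.569, -0.146]
wrist_force: [-4.3, -5.3, -0.6]
gripper_width: 0.318
```

carry_out --pt "0 0.0005 0 0 0 0 0.75"

```text
clock: 6.0
position: [0.5516, 0.159, 0.0556]
eef_rot: [0.143, 1.569, -0.146]
wrist_force: [-3.3, -7.3, -0.5]
gripper_width: 0.313
```

carry_out --pt "0 0.0005 0 0 0 0 0.75"

```text
clock: 6.1
position: [0.5517, 0.1594, 0.0556]
eef_rot: [0.143, 1.569, -0.146]
wrist_force: [-4.4, -8.4, -1.0]
gripper_width: 0.317
```

carry_out --pt "0 0.0005 0 0 0 0 0.75"

```text
clock: 6.2
position: [0.5517, 0.1596, 0.0556]
eef_rot: [0.143, 1.569, -0.147]
wrist_force: [-5.0, -9.9, 1.0]
gripper_width: 0.312
```

carry_out --pt "0 0.0005 0 0 0 0 0.75"

```text
clock: 6.3
position: [0.5517, 0.1599, 0.0556]
eef_rot: [0.142, 1.569, -0.147]
wrist_force: [-5.3, -11.4, 0.9]
gripper_width: 0.316
```

carry_out --pt "0 0.0005 0 0 0 0 0.75"

```text
clock: 6.4
position: [0.5518, 0.1602, 0.0556]
eef_rot: [0.142, 1.569, -0.147]
wrist_force: [-4.8, -12.2, 1.0]
gripper_width: 0.316
```

carry_out --pt "0 0.0005 0 0 0 0 0.75"

```text
clock: 6.5
position: [0.5519, 0.1604, 0.0556]
eef_rot: [0.142, 1.569, -0.148]
wrist_force: [-6.5, -13.6, 0.9]
gripper_width: 0.317
```

carry_out --pt "0 0.0005 0 0 0 0 0.75"

```text
clock: 6.6
position: [0.5519, 0.1609, 0.0556]
eef_rot: [0.142, 1.569, -0.148]
wrist_force: [-6.0, -13.6, 0.7]
gripper_width: 0.315
```

carry_out --pt "0 0.0005 0 0 0 0 0.75"

```text
clock: 6.7
position: [0.552, 0.1612, 0.0556]
eef_rot: [0.141, 1.57, -0.148]
wrist_force: [-6.6, -15.2, 0.6]
gripper_width: 0.316
```

carry_out --pt "0 0.0003 0 0 0 0 0.75"

```text
clock: 6.8
position: [0.5523, 0.1624, 0.0556]
eef_rot: [0.143, 1.569, -0.146]
wrist_force: [-4.7, -3.7, -0.6]
gripper_width: 0.314
```

carry_out --pt "0 0.0003 0 0 0 0 0.75"

```text
clock: 6.9
position: [0.5524, 0.1635, 0.0556]
eef_rot: [0.144, 1.568, -0.145]
wrist_force: [-5.0, -2.6, -1.3]
gripper_width: 0.314
```

carry_out --pt "0 0.0003 0 0 0 0 0.75"

```text
clock: 7.0
position: [0.5525, 0.1638, 0.0556]
eef_rot: [0.144, 1.568, -0.145]
wrist_force: [-3.7, -5.4, -1.4]
gripper_width: 0.314
```

carry_out --pt "0 0.0015 0 0 0 0 0.75" --pt "0 0.0015 0 0 0 0 0.75" --pt "0 0.0015 0 0 0 0 0.75" --pt "0 0.0015 0 0 0 0 0.75" --pt "0 0.0015 0 0 0 0 0.75"

```text
clock: 7.5
position: [0.5539, 0.1711, 0.0556]
eef_rot: [0.143, 1.568, -0.145]
wrist_force: [-3.4, -6.3, -1.3]
gripper_width: 0.311
```

carry_out --pt "0 0.0015 0 0 0 0 0.75" --pt "0 0.0015 0 0 0 0 0.75" --pt "0 0.0015 0 0 0 0 0.75" --pt "0 0.001 0 0 0 0 0.75" --pt "0 0.001 0 0 0 0 0.75"

```text
clock: 8.0
position: [0.5551, 0.1775, 0.0556]
eef_rot: [0.144, 1.568, -0.146]
wrist_force: [-4.0, -6.2, -1.9]
gripper_width: 0.314
```

```bash
cat >> h.py <<'E'
def st():
    s=read_state();q=s["position"]-[.5512,.1571,.0556];w=s["wrist_force"];print(s["clock"],"draw",round(q@X*1000,2),"lat",round(q@Y*1000,2),"F",(w@X).round(1),(w@Y).round(1),w[2].round(1),"w",round(s["gripper_width"]*88,1),goal(S(0,0,.056),-1)[1].round(4))
E
python3 - <<'E'
from h import *
st();p,d=camera("side");q=p[:,:,::-1].copy()
cv2.imwrite(f"pics/side7.png",cv2.resize(q[190:340,255:405],None,fx=4,fy=4,interpolation=cv2.INTER_CUBIC))
E
```

```text
8.0 draw 20.72 lat -0.07 F -6.8 2.8 -1.9 w 27.7 [ 0.001  -0.0023  0.0015]
```

View pics/side7.png

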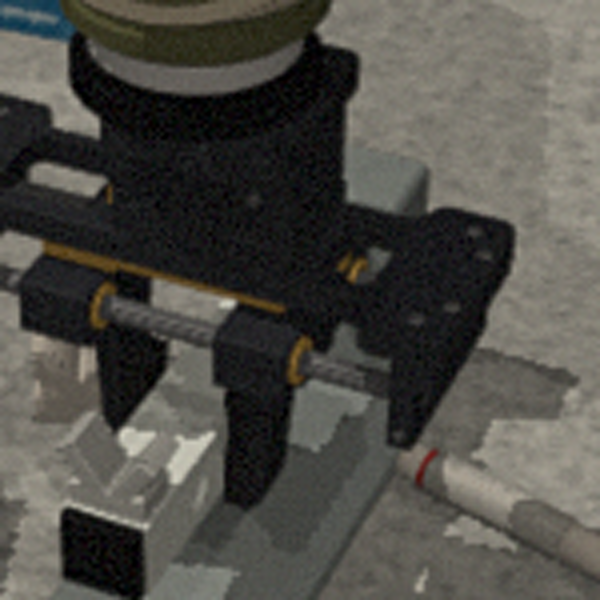

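carry_out --pt "0 0.001 0 0 0 0 0.75" --pt "0 0.001 0 0 0 0 0.75" --pt "0 0.001 0 0 0 0 0.75"

```text
clock: 8.35
position: [0.5556, 0.1804, 0.0556]
eef_rot: [0.144, 1.568, -0.146]
wrist_force: [-2.6, -5.7, -1.5]
gripper_width: 0.311
```

carry_out --pt "0 0.0005 0 0 0 0 0.75" --pt "0 0.0005 0 0 0 0 0.75"

```text
clock: 8.55
position: [0.5558, 0.1814, 0.0556]
eef_rot: [0.144, 1.568, -0.145]
wrist_force: [-2.9, -5.8, -1.1]
gripper_width: 0.311
```

carry_out --pt "0 0.0005 0 0 0 0 0.75" --pt "0 0.0005 0 0 0 0 0.75"

```text
clock: 8.75
position: [0.556, 0.1824, 0.0556]
eef_rot: [0.144, 1.568, -0.145]
wrist_force: [-3.0, -5.5, -0.8]
gripper_width: 0.314
```

carry_out --pt "0 0.0005 0 0 0 0 0.75" --pt "0 0.0005 0 0 0 0 0.75"

```text
clock: 8.95
position: [0.5562, 0.1834, 0.0556]
eef_rot: [0.144, 1.568, -0.145]
wrist_force: [-2.9, -5.7, -0.9]
gripper_width: 0.312
```

```bash
python3 -c "
from h import *;st()"
```

```text
8.95 draw 26.73 lat -0.07 F -6.1 1.8 -0.9 w 27.5 [ 0.001  -0.0022  0.0013]
```

carry_out --pt "0 0.0005 0 0 0 0 0.75" --pt "0 0.0005 0 0 0 0 0.75" --pt "0 0.0005 0 0 0 0 0.75"

```text
clock: 9.25
position: [0.5565, 0.1848, 0.0556]
eef_rot: [0.144, 1.568, -0.145]
wrist_force: [-3.7, -6.1, -1.1]
gripper_width: 0.313
```

carry_out --pt "0 0.0005 0 0 0 0 0.75" --pt "0 0.0005 0 0 0 0 0.75" --pt "0 0.0005 0 0 0 0 0.75"

```text
clock: 9.55
position: [0.5567, 0.1863, 0.0556]
eef_rot: [0.144, 1.568, -0.145]
wrist_force: [-3.6, -5.3, -1.6]
gripper_width: 0.313
```

carry_out --pt "0 0.0005 0 0 0 0 0.75" --pt "0 0.0005 0 0 0 0 0.75" --pt "0 0.0005 0 0 0 0 0.75"

```text
clock: 9.85
position: [0.557, 0.1878, 0.0556]
eef_rot: [0.144, 1.568, -0.145]
wrist_force: [-3.8, -5.7, -0.5]
gripper_width: 0.316
```

carry_out --pt "0 0.0005 0 0 0 0 0.75" --pt "0 0.0005 0 0 0 0 0.75" --pt "0 0.0005 0 0 0 0 0.75"

```text
clock: 10.15
position: [0.5573, 0.1892, 0.0556]
eef_rot: [0.144, 1.568, -0.146]
wrist_force: [-3.2, -5.4, -1.8]
gripper_width: 0.315
```

Draw is now about 32.7 mm. I'll take smaller steps from here.

carry_out --pt "0 0.0005 0 0 0 0 0.75" --pt "0 0.0005 0 0 0 0 0.75"

```text
clock: 10.35
position: [0.5575, 0.1902, 0.0556]
eef_rot: [0.144, 1.568, -0.145]
wrist_force: [-3.4, -6.1, -0.4]
gripper_width: 0.313
```

carry_out --pt "0 0.0005 0 0 0 0 0.75" --pt "0 0.0005 0 0 0 0 0.75"

```text
clock: 10.55
position: [0.5577, 0.1912, 0.0556]
eef_rot: [0.144, 1.568, -0.146]
wrist_force: [-2.7, -5.6, -1.7]
gripper_width: 0.314
```

carry_out --pt "0 0.0005 0 0 0 0 0.75" --pt "0 0.0005 0 0 0 0 0.75"

```text
clock: 10.75
position: [0.558, 0.1931, 0.0556]
eef_rot: [0.145, 1.568, -0.144]
wrist_force: [-2.3, -1.3, -2.7]
gripper_width: 0.313
```

carry_out --pt "0 0 0 0 0 0 0.75"

```text
clock: 10.85
position: [0.5581, 0.1933, 0.0556]
eef_rot: [0.145, 1.567, -0.144]
wrist_force: [0.2, 1.5, -3.9]
gripper_width: 0.313
```

```bash
python3 - <<'E'
from h import *
st();p,d=camera("side");q=p[:,:,::-1].copy()
cv2.imwrite(f"pics/side8.png",cv2.resize(q[190:340,255:405],None,fx=4,fy=4,interpolation=cv2.INTER_CUBIC));st()
E
```

```text
10.85 draw 36.88 lat -0.13 F 1.5 0.1 -3.9 w 27.6 [ 0.0011 -0.0015 -0.0008]
10.9 draw 36.93 lat -0.13 F 2.6 1.5 -5.7 w 27.7 [ 0.0011 -0.0015 -0.0009]
```

View pics/side8.png

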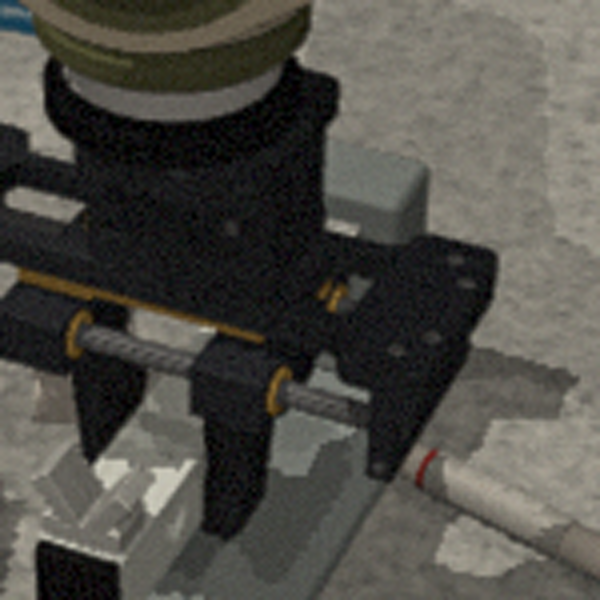

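carry_out --pt "0 0 0 0 0 0 0.75"

```text
clock: 11.0
position: [0.5581, 0.1934, 0.0556]
eef_rot: [0.145, 1.567, -0.144]
wrist_force: [0.1, 3.9, -6.1]
gripper_width: 0.313
```

```bash
python3 - <<'E'
from h import *
st();print(read_state()["moment"])
E
```

```text
11.0 draw 36.91 lat -0.11 F 3.8 0.6 -6.1 w 27.6 [ 0.0011 -0.0016 -0.0009]
[ 0.61279177  0.01040349 -0.03459206]
```

carry_out --pt "0.0005 0.0005 0 0 0 0 0.75"

```text
clock: 11.1
position: [0.5582, 0.1935, 0.0556]
eef_rot: [0.145, 1.567, -0.144]
wrist_force: [-3.1, -0.0, 2.4]
gripper_width: 0.31
```

carry_out --pt "0.0005 0.0005 0 0 0 0 0.75"

```text
clock: 11.2
position: [0.5582, 0.1937, 0.0555]
eef_rot: [0.144, 1.567, -0.144]
wrist_force: [-5.2, -0.5, 8.2]
gripper_width: 0.313
```

```bash
python3 - <<'E'
from h import *
st()
E
```

```text
11.2 draw 37.3 lat -0.15 F -1.4 5.0 8.2 w 27.5 [ 0.0012 -0.0013  0.0003]
```

carry_out --pt "-0.0005 0 0 0 0 0 0.7" --pt "0 0 0 0 0 0 0.65" --pt "0 0 0 0 0 0 0.55" --pt "0 0 0 0 0 0 0.5" --pt "0 0 0 0 0 0 0.3" --grip_force 10

```text
clock: 11.7
position: [0.5583, 0.1938, 0.0553]
eef_rot: [0.145, 1.568, -0.144]
wrist_force: [-0.3, 0.4, -0.2]
gripper_width: 0.565
```

carry_out --pt "0 0 0 0 0 0 0.15" --pt "0 0 0 0 0 0 0.1" --pt "0 0 0 0 0 0 0.1"

```text
clock: 12.0
position: [0.5581, 0.1939, 0.0552]
eef_rot: [0.145, 1.568, -0.144]
wrist_force: [1.0, -0.6, -0.2]
gripper_width: 0.836
```

```bash
python3 - <<'E'
from h import *
st();p,d=camera("side");q=p[:,:,::-1].copy()
cv2.imwrite(f"pics/side9.png",cv2.resize(q[190:340,255:405],None,fx=4,fy=4,interpolation=cv2.INTER_CUBIC));st()
E
```

```text
12.0 draw 37.41 lat -0.01 F -0.4 -1.1 -0.2 w 73.6 [ 0.001 -0.002 -0.   ]
12.05 draw 37.42 lat 0.02 F 1.3 0.2 -0.6 w 77.9 [ 0.001 -0.002 -0.   ]
```

View pics/side9.png

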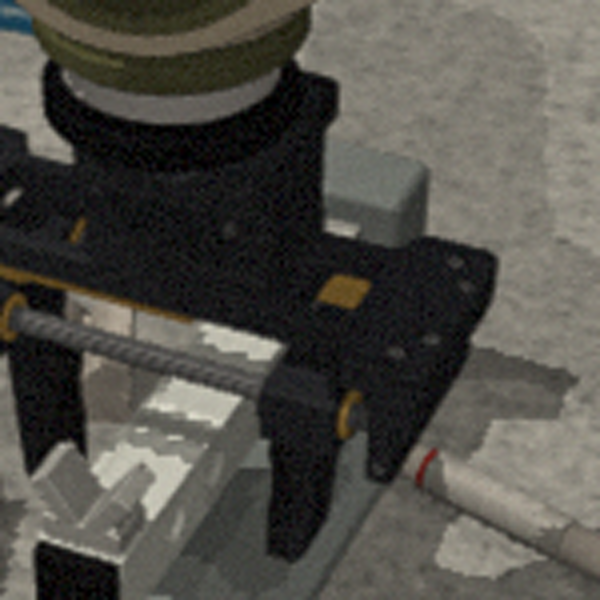

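carry_out --pt "-0.02 0 0 0 0 0 0" --pt "-0.03 0 0 0 0 0 0" --pt "-0.04 0 0 0 0 0 0" --pt "-0.04 0 0 0 0 0 0" --pt "-0.03 0 0 0 0 0 0"

```text
clock: 12.55
position: [0.5585, 0.1939, 0.2179]
eef_rot: [0.145, 1.566, -0.144]
wrist_force: [0.2, 0.4, -0.3]
gripper_width: 1.003
```

```bash
python3 - <<'E'
from h import *
st();p,d=camera("side");q=p[:,:,::-1].copy();np.savez("side10.npz",p=p,d=d)
cv2.imwrite(f"pics/side10.png",cv2.resize(q[210:360,240:440],None,fx=4,fy=4,interpolation=cv2.INTER_CUBIC))
E
```

```text
12.55 draw 37.51 lat -0.45 F 0.4 -0.1 -0.3 w 88.2 [ 0.0011  0.0003 -0.0008]
```

View pics/side10.png

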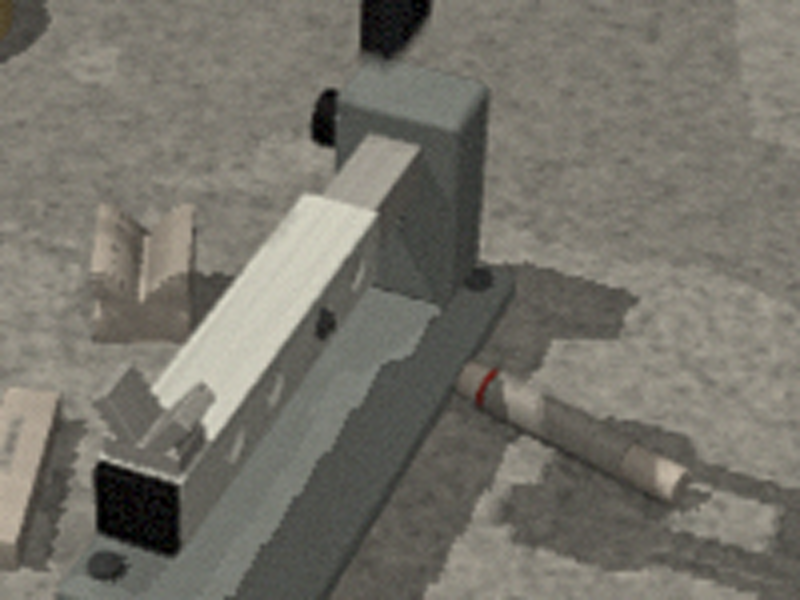

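```bash
python3 - <<'E'
from h import *
A=[cv2.resize(np.load(f)["p"][270:310,300:340,::-1],None,fx=9,fy=9,interpolation=cv2.INTER_CUBIC) for f in("side0.npz","side10.npz")]
cv2.imwrite("pics/cmp.png",np.hstack(A))
for f in("side0.npz","side10.npz"):
    p=np.load(f)["p"].astype(int)[283:299,313:329].sum(2);ys,xs=np.where(p<160);print(len(xs),xs.mean()+313,ys.mean()+283,xs.max()+313)
E
```

```text
28 320.57142857142856 290.7142857142857 323
23 320.82608695652175 290.7391304347826 323
```

View pics/cmp.png

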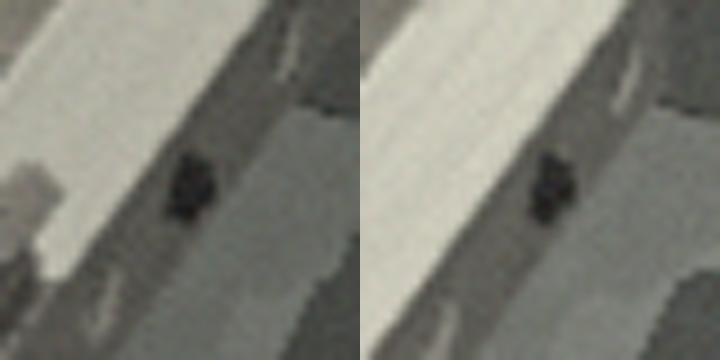

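The button stands as far out as at the start: its right edge is at column 323 in both pictures, with its centre at about (321,291). The arm is clear, so I'm handing in.

```bash
python3 -c "
from workcell import *
print(close_job())"
```

```text
the job is handed in; nothing more can be done
None
```

The work rest is drawn out by one hole, about 37 mm, and the button has sprung out in the next hole. I handed the job in at about 12.6 s on the clock.

- **Pressing the button:** I gripped the tube at the first hole with 20 N, then 25 N for the draw. The fingers closed to 27.7 mm on the 28 mm tube, so the button was flush.
- **Drawing the tube:** The button went under the wall at about 15 N of total pull, which includes about 6 N of tube friction. I then drew the tube in small steps until I felt the click, opened the gripper and lifted clear.
- **Load on the button:** I estimate at most about 10 N sideways, against the limit of about 15 N.

**Last checks:** The side picture shows the button in the next hole, as far out as at the start. The first hole is empty and now nearer the free end. In that view the V-block and plug gauge were where they started. I didn't measure any of the loose things' positions again, and the setting ring was outside the last close-up.

**What disagreed:** The camera estimates of the button's place along the bar differed by about 4 mm. At the click the tube jumped about 2 mm. When I eased the grip before opening, the vertical force briefly reached about 8 N; it read about zero once the gripper had opened.

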